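# Put the power bank on charge

### The arm

A 6-joint arm with a two-finger parallel gripper is mounted at the origin on the work surface. World frame = base frame: x ahead of the robot, y to its left, z up, the work surface at z = 0. Lengths are in m, angles in rad, forces in N, time in s.
With the tool pointing down it reaches from about 0.3 to 0.875 m from the base axis. Payload 6.4 kg.
Tool frame: the origin (TCP) lies midway between the tips of the shut fingers; the grasp point (between the pads) lies 19 mm behind it; z points along the fingers, y is the line along which they close (so a half turn about z gives the same grasp; the last joint's range is limited). The gripper opens to 85 mm and grips with 20 to 120 N. Pads are 22 mm wide; open, the fingers measure 114 mm over their backs; the gripper's body (76 mm by 85 mm) begins 54 mm behind the grasp point. The pads swing forward as they close: fully open they stand 13 mm farther back than shut.
Start: joints at [-1.511, 0.181, 1.607, -0, 1.354, -0.206], TCP at [0.151, -0.555, 0.208] pointing down, gripper open.
Joint ranges: [-2.99, 2.99], [-0.89, 2.07], [0.3, 2.58], [-1.14, 4.28], [0, 2.63], [-3.12, 3.12]. Speed limits (rad/s): [2.57, 2.57, 3.01, 3.14, 3.14, 3.14].

### API

Orientations are given as a unit quaternion [w, x, y, z].
In Python, from bench import * gives the robot as it stands.
- The arm moves only by the tool play_rows, never from a script. Its argument "plan" is a list of rows, each a list of 3 entries, a list of its own where there are three numbers: the finger opening in mm, from 0 to 85.4, then the shift along the tool's x, y, z normalised to -1 to 1, where 1 is 40 cm, then the turn about the tool's z normalised to -1 to 1, where 1 is pi rad. A call has 1 to 10 rows; each row is the pose to reach, as a shift and turn from the pose commanded when the call began, along the tool's axes at that moment, turning the shorter way round; what a row does not reach only later rows make up. A row lasts 1/10 s, in which the tool goes at most 50 mm and 8.59 degrees, less where a joint would pass 70% of its speed; a pose out of reach is approached as far as the arm can. A call with a number of a shift or a turn outside -1 to 1 is refused whole. A call with a gripper value outside its range is refused whole. The fingers move at their own pace and stop on an object; the grip force is fixed at half the most. Time passes only in rows, so rows that repeat a pose let the fingers close. It gives the time, the measured TCP pose, the force, the opening and the grip force at its end, in the units of the state.
- get_obs(): the state, without advancing time (a new reading comes with each control period).
- camera(name): name is "side" or "top"; returns a dict with "image" (400x640x3 uint8, red, green, blue), "range_z" (400x640 float32, m along the optical axis (not along the pixel's ray), 0 where there is no reading), "intrinsics" (3x3 intrinsics, pixels), "k1" (the pictures are not rectified: a ray, as slopes to the right and down, at radius r is drawn at 1 + k1 r^2 times it, then the intrinsics apply), "rvec" (rotation vector, rad) and "tvec" (3), from world to camera coordinates, as OpenCV has them. Camera axes: x right, y down, z forward; pixel columns grow to the right and rows downward; lengths in m; the calibration is good to about 2 mm. A picture is of the moment at which its call begins.
- hand_in(): hands the job in; it is judged then, once.
Trained networks look in a picture, given as the dict that the camera call returned (one of the last four; its "shot" number tells which), for a name from the list of things; names that differ only in an ending like _2 or _b are one class to them, and where a whole thing is asked for, a point or a joint stands for the part that bears it (a point fixed in the world has none). Each returns a list of dicts, best first, with "conf" (0 to 1); they miss things now and then, are a little off and sometimes report something else, mostly with a low value. They report only what shows in the picture. A call takes as long as a camera call. They do not tell look-alikes from the thing itself.
- search_frame(picture, label): "rect" ([centre column, centre row, width, height] in pixels, round what is visible of it).
- masks_of(picture, label): "mask" (400x640 bool, what is visible of it) and "rect" ([centre column, centre row, width, height] in pixels, round what is visible of it).
The state is a dict: "time_s": time; "q": joint angles; "dq": joint speeds; "joint_efforts": joint torques, N m; "eef_pos": TCP position; "eef_rot": TCP orientation; "wrist_force": force on the tool from outside, world axes, zero at the start; "torque": the same for the moment, N m; "opening": opening from 0.0 (shut) to 1.0 (fully open); "grasp_force": force on a finger pad.
Only numpy, scipy, OpenCV 4.12 (cv2) and the standard library are available. Lean on these libraries where they do the work, as an engineer would, in place of code of your own. Each camera call takes 0.05 s, during which the arm holds its last target. There are 200 camera calls.

### The job

Put the power bank on charge: lift it out from under the sliding pen tray of the storage box, and lay it flat inside the lips of the charging pad on the dock, set down and not dropped. Then turn the dial so that its pointer stands at the long mark. Leave the stapler and the remote control in the box and the mug and pen pot where they stand.

Things in the scene. Friction and masses are not known exactly. Their poses are not given: they have to be found in the camera images.
- bin: White open storage box fixed to the desk, left or right of the robot, yaw up to 0.3 rad: 268 mm (x) by 290 mm (y), 72 mm high, walls and floor 5 mm thick. Origin: centre of its underside, on the desk. Three things lie on its floor in lanes 76 mm apart along its x, in any order, long sides along its y to 0.08 rad.
- bin_in (a point): Centre of the box's inner floor, 5 mm above the desk; axes as the box.
- tray (a joint): Sliding pen tray: position of its middle along the box's y, in m; 0 is the middle of the box, end stops at -0.11 and +0.11. Starts within 0.05 of the middle, over the power bank. It stays where it is left; 2 to 3 N push it.
- tray_mid (a point): Middle of the underside of the pen tray, a wooden trough bridging the box: 268 mm along the box's x, 60 mm along its y, 26 mm high, underside 72.5 mm and top 98.5 mm above the desk. It slides on the rims along the box's y and cannot lift off; its pens are fixed in it. At an end stop it covers the last 60 mm of the box's 280 mm inside length.
- power_bank: Power bank: plain black rounded slab, 130 mm long (y), 42 mm wide (x), 26 mm high, 0.18 to 0.37 kg, steel socket in one end, four white dots beside it. The shortest of the three things in the box, flat on its floor, its middle up to 30 mm off the box's middle along y. Origin: centre of its underside. Either end may point either way on the dock.
- remote: Black remote control, 180 mm long (y), 44 mm wide, 20 mm high, rows of grey buttons; it lies in the box. Origin: centre of its underside.
- stapler: Black and steel desk stapler, 150 mm long (y), 36 mm wide, about 58 mm high; it stands in the box. Origin: centre of its underside.
- dock: Charging dock: aluminium slab fixed to the desk on the other side from the box, 110 mm (x) by 270 mm (y), 14 mm high, yaw up to 0.4 rad, x roughly away from the robot. The charging pad is towards its -y end, the dial towards its +y end. Origin: centre of its underside.
- dock_pad (a point): Centre of the charging pad's top, 14 mm above the desk, 57 mm from the dock's origin to its -y; axes as the dock. The power bank lies here with its long side along y. Lips 8 mm high stand at both ends and for 26 mm along the sides from each end (open between), leaving 146 mm along y and 58 mm along x.
- dial (a joint): Dial angle in rad, growing clockwise seen from above, 0 to 2.3, starting between 0 and 0.75; stays where it is left (friction 0.05 N m, no click). Short marks at 0, 0.7 and 2.1, the long mark at 1.4. At 0 the pointer points to the dock's -x, at 1.57 to the dock's +y.
- dial_grip (a point): On the dial's axis at gripping height, 51 mm above the desk, 69 mm from the dock's origin to its +y. The dial is a disc of radius 26 mm, top 28 mm above the desk, with an upright bar to grip across: 49 mm long, 14 mm thick, top 58 mm above the desk; a white line marks its pointer end (-x of this point, which turns with it). Round it lie black marks, three 7 mm and one 22 mm long.
- mug: White mug, radius 40 mm, 95 mm high, handle reaching 37 mm out to its +y, standing behind the charging pad, 118 to 135 mm from it to the dock's +x. Origin: centre of its underside.
- pen_pot: Dark metal pen pot, radius 35 mm, 100 mm high, pens up to 180 mm high, standing between box and dock, farther from the robot. Origin: centre of its underside.
There are look-alikes about, which are no part of the job. Leave any orange or turquoise look-alike of the remote alone.

How it is judged:
On the way, in this order (a step that is already met when the one before it is completed fails the run):
1. the power bank is lifted clear of the box (z of power_bank in the frame of bin_in above 0.1 m), for 0.1 s.
2. the power bank lies flat on the charging pad, let go (z of power_bank in the frame of dock_pad between -0.004 and 0.005 m and x of power_bank in the frame of dock_pad between -0.013 and 0.013 m and y of power_bank in the frame of dock_pad between -0.013 and 0.013 m and angle between power_bank's own z axis and vertical below 0.08 rad and angle between the y axis of power_bank and the y axis of dock_pad, either way round below 0.17 rad and contact force between the fingers and power_bank below 0.2 N), for 0.3 s.
3. the dial stands at the long mark (value of joint dial between 1.25 and 1.55 rad), for 0.2 s.
At the end, for the whole second after the job is handed in: Power bank at rest and released, flat on the pad within its lips (13 mm each way, 0.17 rad); dial within 0.15 rad of the long mark (1.4); remote control and stapler still in the box; mug and pen pot upright, within 30 mm of where they were (all of step 2 and all of step 3 and x of remote in the frame of bin_in between -0.135 and 0.135 m and y of remote in the frame of bin_in between -0.146 and 0.146 m and z of remote in the frame of bin_in between -0.01 and 0.06 m and x of stapler in the frame of bin_in between -0.135 and 0.135 m and y of stapler in the frame of bin_in between -0.146 and 0.146 m and z of stapler in the frame of bin_in between -0.01 and 0.06 m and distance of each of mug, pen_pot from where it was at the start of the episode below 0.03 m and angle between each of mug, pen_pot's own z axis and vertical below 0.2 rad and linear speed of power_bank below 0.02 m/s); the robot touches nothing.
It fails at once if mug or pen pot shifted more than 30 mm or tipped (not (distance of each of mug, pen_pot from where it was at the start of the episode below 0.03 m and angle between each of mug, pen_pot's own z axis and vertical below 0.2 rad)).
It fails at once if the power bank is dropped onto the dock (falls at more than 0.6 m/s, let go) (horizontal distance between power_bank and dock_pad below 0.1 m and linear speed of power_bank above 0.6 m/s and contact force between the fingers and power_bank below 0.2 N).
It fails at once if the remote control or the stapler is taken out of the box (not (x of remote in the frame of bin_in between -0.135 and 0.135 m and y of remote in the frame of bin_in between -0.146 and 0.146 m and z of remote in the frame of bin_in between -0.01 and 0.06 m and x of stapler in the frame of bin_in between -0.135 and 0.135 m and y of stapler in the frame of bin_in between -0.146 and 0.146 m and z of stapler in the frame of bin_in between -0.01 and 0.06 m)).
It also fails if it takes over 64 s, if anything falls off the work surface, if the arm or the gripper's body presses on something with over 40 N, if the wrist force passes 120 N, or if a joint passes its speed limit or range.

## Working session

There is one attempt and no reset: what is moved stays moved. The work goes in short steps, Python scripts to look and compute and a tool call to move; the robot and the scene stay as the last step left them, time stands still between calls to the robot, and variables do not carry over. Pictures are saved under pics/ and viewed, at most 10 in all, crops included, and the job is handed in when it is done.

Besides the shell and the picture viewer there is one more tool, called after ">>>" by a JSON object that holds its "method" and its "body". play_rows: Moves the arm, as the interface text tells. Its arguments: {"type":"object","properties":{"plan":{"type":"array","items":{"type":"array"}}},"required":["plan"]}

```bash
mkdir -p pics; ls
cat > h.py <<'E'
from bench import *
import numpy as np, cv2
from scipy.spatial.transform import Rotation as R
def cam(n):
    p=camera(n); return p
def ext(p):
    return cv2.Rodrigues(np.array(p["rvec"],float))[0], np.array(p["tvec"],float).ravel()
def dist(p): return np.array([p["k1"],0,0,0],float)
def rays(p,uv):
    uv=np.array(uv,float).reshape(-1,1,2)
    n=cv2.undistortPointsIter(uv,np.array(p["intrinsics"],float),dist(p),None,None,(3,100,1e-10)).reshape(-1,2)
    return np.c_[n,np.ones(len(n))]
def atz(p,uv,z):
    Rm,t=ext(p); d=rays(p,uv)@Rm; c=-Rm.T@t
    s=(z-c[2])/d[:,2]; return c+d*s[:,None]
def cloud(p):
    g=np.stack(np.meshgrid(np.arange(640),np.arange(400)),-1).reshape(-1,2)
    Rm,t=ext(p); X=(rays(p,g)*p["range_z"].reshape(-1,1)-t)@Rm
    X[p["range_z"].ravel()==0]=np.nan
    return X.reshape(400,640,3)
def proj(p,X):
    return cv2.projectPoints(np.array(X,float).reshape(-1,1,3),np.array(p["rvec"],float),np.array(p["tvec"],float),np.array(p["intrinsics"],float),dist(p))[0].reshape(-1,2)
def save(p,f,crop=None,s=1):
    im=p["image"][:,:,::-1]
    if crop: a,b,c,d=crop; im=im[b:d,a:c]
    cv2.imwrite("pics/"+f,cv2.resize(im,None,fx=s,fy=s,interpolation=cv2.INTER_CUBIC))
E
python3 - <<'E'
from h import *
np.set_printoptions(precision=3,suppress=True)
o=get_obs(); print(o)
for n in("top","side"):
    p=cam(n); save(p,n+"0.png",None,1.25); Rm,t=ext(p); print(n,"pos",-Rm.T@t,"fwd",Rm[2])
    for l in["bin","tray","power_bank","remote","stapler","dock","dock_pad","dial","mug","pen_pot"]:
        try: print(l,[(np.round(r["rect"]).tolist(),round(r["conf"],2)) for r in search_frame(p,l)][:4])
        except Exception as e: print(l,e)
E
```

```text
pics
{'time_s': 0.0, 'q': array([-1.511,  0.182,  1.608, -0.   ,  1.354, -0.206]), 'dq': array([ 0.001,  0.001, -0.001, -0.   , -0.   ,  0.001]), 'joint_efforts': array([  0.001, -44.486, -35.134,  -0.   ,   0.009,  -0.   ]), 'eef_pos': array([ 0.151, -0.554,  0.207]), 'eef_rot': array([-0.001,  0.991,  0.133,  0.   ]), 'wrist_force': array([ 0.216, -0.451, -0.209]), 'torque': array([-0.036, -0.015, -0.058]), 'grasp_force': 0.0, 'opening': 1.0039230536884038}
top pos [ 0.427 -0.086  1.162] fwd [ 0.079 -0.021 -0.997]
bin []
tray [([363.0, 194.0, 35.0, 106.0], 0.82)]
power_bank [([367.0, 169.0, 48.0, 25.0], 0.89)]
remote [([355.0, 222.0, 68.0, 24.0], 0.95), ([468.0, 226.0, 50.0, 58.0], 0.87), ([358.0, 93.0, 67.0, 21.0], 0.69), ([464.0, 142.0, 56.0, 58.0], 0.68)]
stapler [([353.0, 194.0, 58.0, 23.0], 0.9)]
dock [([198.0, 195.0, 101.0, 48.0], 0.74)]
dock_pad [([197.0, 193.0, 104.0, 48.0], 0.59)]
dial [([170.0, 198.0, 19.0, 22.0], 0.62)]
mug [([212.0, 152.0, 37.0, 44.0], 0.62)]
pen_pot [([281.0, 95.0, 28.0, 40.0], 0.75)]
side pos [0.276 0.934 0.83 ] fwd [ 0.185 -0.79  -0.585]
bin [([329.0, 191.0, 96.0, 72.0], 0.68), ([294.0, 285.0, 53.0, 80.0], 0.18)]
tray [([326.0, 180.0, 76.0, 25.0], 0.66), ([293.0, 296.0, 17.0, 18.0], 0.41)]
power_bank [([311.0, 190.0, 23.0, 20.0], 0.55)]
remote [([308.0, 155.0, 38.0, 14.0], 0.85), ([402.0, 316.0, 20.0, 60.0], 0.69), ([361.0, 160.0, 34.0, 18.0], 0.56), ([257.0, 187.0, 22.0, 24.0], 0.56)]
stapler [([326.0, 193.0, 22.0, 19.0], 0.49), ([328.0, 180.0, 76.0, 27.0], 0.35)]
dock [([295.0, 285.0, 55.0, 76.0], 0.79)]
dock_pad [([295.0, 287.0, 54.0, 77.0], 0.58)]
dial []
mug [([263.0, 254.0, 36.0, 36.0], 0.8), ([325.0, 195.0, 19.0, 15.0], 0.55)]
pen_pot [([244.0, 205.0, 22.0, 48.0], 0.88)]
```

View pics/top0.png

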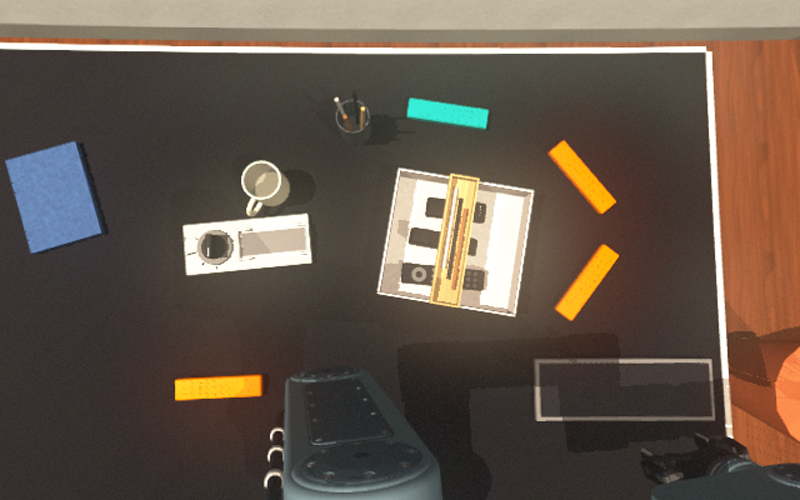

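View pics/side0.png

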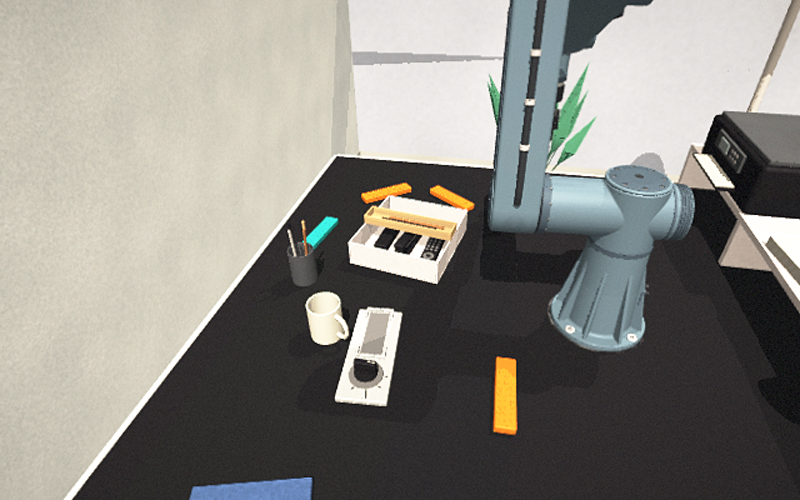

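Top view: the box is on the right and the dock on the left. Candidates for the power bank, in 640-wide pixels, are three black things in the box: (367,169), (353,194) and (355,222, grey buttons, so the remote). The orange and turquoise slabs outside the box are look-alikes. The far lane at (367,169) is shortest. I'll check this in a close crop and measure the poses.

```bash
cat > m.py <<'E'
from h import *
np.set_printoptions(precision=4,suppress=True)
p=cam("top"); s=cam("side")
save(p,"crop1.png",(290,120,450,265),4)
C=cloud(p)
def rect(mask,lo,hi):
    P=C[mask]; P=P[(P[:,2]>lo)&(P[:,2]<hi)]
    r=cv2.minAreaRect((P[:,:2]*1000).astype(np.float32)); return P,r
for l in["tray","power_bank","remote","stapler","dock","dial","mug","pen_pot"]:
    for q,n in((p,"top"),(s,"side")):
        CC=cloud(q)
        for r in masks_of(q,l)[:1]:
            P=CC[r["mask"]]; P=P[~np.isnan(P[:,0])]
            rr=cv2.minAreaRect((P[:,:2]*1000).astype(np.float32))
            print(l,n,round(r["conf"],2),"rect",np.round(rr[0],0),np.round(rr[1],0),round(rr[2],1),"z pct",np.percentile(P[:,2],[5,50,95]),len(P))
np.save("C.npy",C)
# rim of bin
X=C.reshape(-1,3); sel=(X[:,2]>.06)&(X[:,2]<.08)&(X[:,1]<-.05)&(X[:,1]>-.5)&(X[:,0]>.3)&(X[:,0]<.75)
rr=cv2.minAreaRect((X[sel][:,:2]*1000).astype(np.float32)); print("rim",sel.sum(),rr)
sel=(X[:,2]>.009)&(X[:,2]<.03)&(X[:,1]>.05)&(X[:,1]<.5)&(X[:,0]>.3)&(X[:,0]<.75)
rr=cv2.minAreaRect((X[sel][:,:2]*1000).astype(np.float32)); print("dock",sel.sum(),rr)
print(p["intrinsics"],p["k1"])
E
python3 m.py
```

```text
tray top 0.61 rect [ 525. -222.] [ 74. 293.] 80.1 z pct [0.0733 0.0788 0.0989] 2492
tray side 0.64 rect [ 506. -269.] [184. 270.] 79.7 z pct [0.0763 0.0863 0.0996] 1058
power_bank top 0.93 rect [ 588. -227.] [137.  53.] 82.5 z pct [0.0057 0.0299 0.0347] 403
remote top 0.9 rect [ 427. -511.] [ 52. 178.] 50.5 z pct [0.0118 0.0197 0.0232] 1156
remote side 0.85 rect [210. 279.] [ 47. 189.] 1.4 z pct [0.0087 0.0208 0.0238] 1063
stapler top 0.64 rect [ 519. -197.] [152.  42.] 78.5 z pct [0.0105 0.0568 0.0632] 446
stapler side 0.78 rect [ 517. -190.] [144.  33.] 77.9 z pct [0.0121 0.0505 0.0621] 267
dock top 0.61 rect [518. 230.] [113. 276.] 5.2 z pct [0.01   0.0144 0.0285] 4006
dock side 0.91 rect [518. 218.] [116. 296.] 5.0 z pct [0.0098 0.0153 0.0397] 3022
dial top 0.59 rect [510. 296.] [51. 48.] 58.2 z pct [0.023  0.0327 0.0592] 311
dial side 0.81 rect [518. 293.] [46. 73.] 46.9 z pct [0.0227 0.0369 0.0594] 322
mug top 0.86 rect [634. 190.] [ 81. 104.] 31.0 z pct [0.0027 0.0394 0.0949] 1122
pen_pot top 0.67 rect [777.   5.] [96. 69.] 57.1 z pct [0.0056 0.064  0.1452] 812
pen_pot side 0.85 rect [ 822. -107.] [ 70. 308.] 26.7 z pct [0.0097 0.0718 0.1483] 713
rim 2339 ((514.9986572265625, -219.5383758544922), (290.1488342285156, 268.5757141113281), 80.20585632324219)
dock 3967 ((566.087890625, 231.788818359375), (210.6238250732422, 270.38421630859375), 5.125087261199951)
[[420.8911   0.     322.3705]
 [  0.     420.8911 193.4131]
 [  0.       0.       1.    ]] 0.037365894690474605
```

```bash
ls pics
```

```text
crop1.png
side0.png
top0.png
```

View pics/crop1.png

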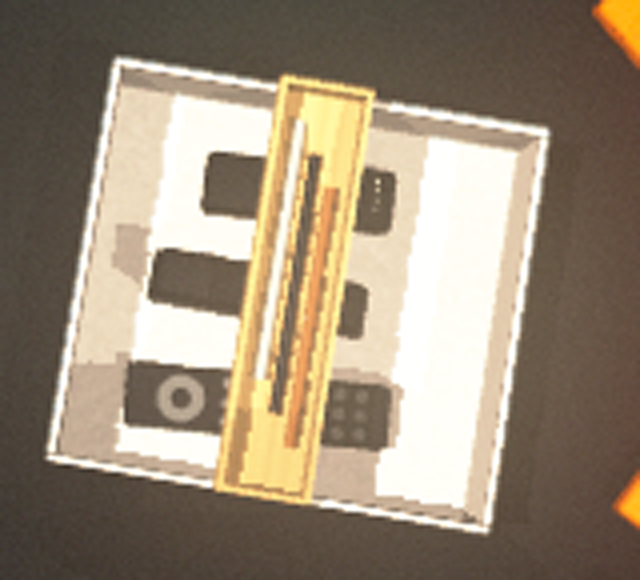

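The crop confirms it: the slab in the far lane at (367,169) carries the four white dots and no buttons, so it is the power bank. The middle thing is the stapler and the near one the remote. First I'll push the tray towards the box's -y.

```bash
cat >> h.py <<'E'
def to(x,y,z,ang,a0=None):
    """ang: wanted world heading of tool y, rad, mod pi"""
    o=get_obs(); w=o["eef_rot"]; r=R.from_quat([w[1],w[2],w[3],w[0]])
    d=r.inv().apply(np.array([x,y,z])-o["eef_pos"])
    ty=r.as_matrix()[:,1]; a=np.arctan2(ty[1],ty[0])
    t=-(ang-a); t=(t+np.pi/2)%np.pi-np.pi/2
    print("shift",np.round(d/.4,4),"turn",round(t/np.pi,4),"alt",round((t-np.sign(t)*np.pi)/np.pi,4),"q6",o["q"][5])
B0=np.array([.515,-.2195]); BY=-.171
def b2w(x,y): c,s=np.cos(BY),np.sin(BY); return B0+np.array([c*x-s*y,s*x+c*y])
def w2b(P): c,s=np.cos(BY),np.sin(BY); return (np.asarray(P)-B0)@np.array([[c,-s],[s,c]])
E
python3 - <<'E'
from h import *
C=np.load("C.npy"); X=C.reshape(-1,3); X=X[~np.isnan(X[:,0])]
b=w2b(X[:,:2])
s=(abs(b[:,0])<.12)&(abs(b[:,1])<.13)&(X[:,2]>.09)
print("tray y",np.percentile(b[s,1],[2,50,98]))
d=X[(X[:,2]>.011)&(X[:,2]<.018)&(abs(X[:,0]-.518)<.075)&(abs(X[:,1]-.23)<.16)]
print("dock",len(d),cv2.minAreaRect((d[:,:2]*1000).astype(np.float32)))
print(b2w(0,.075)); to(*b2w(0,.075),.2,BY); print(R.from_quat(np.roll(get_obs()["eef_rot"],-1)).as_matrix().round(3))
E
```

```text
tray y [-0.02347736 -0.01934332  0.03642587]
dock 2908 ((515.7659301757812, 227.20297241210938), (109.56004333496094, 270.2414245605469), 5.123673439025879)
[ 0.52776259 -0.14559387]
shift [ 1.1774 -0.7397  0.021 ] turn -0.361 alt 0.639 q6 -0.20633129346820916
[[ 0.965  0.263  0.   ]
 [ 0.263 -0.965  0.   ]
 [ 0.     0.    -1.   ]]
```

>>> {"method": "play_rows", "body": {"plan": [[0, [0.6, -0.37, 0], -0.36], [0, [0.6, -0.37, 0], -0.36], [0, [0.6, -0.37, 0], -0.36], [0, [0.6, -0.37, 0], -0.36], [0, [0.6, -0.37, 0], -0.36], [0, [0.6, -0.37, 0], -0.36], [0, [0.6, -0.37, 0], -0.36], [0, [0.6, -0.37, 0], -0.36], [0, [0.6, -0.37, 0], -0.36]]}}

```text
time_s: 2.9
eef_pos: [0.3441, -0.3487, 0.2085]
eef_rot: [0.0, 0.765, 0.644, -0.0]
wrist_force: [0.4, -0.3, -0.1]
opening: -0.003
grasp_force: 0.0
```

Run:
```python
from h import *
to(*b2w(0,.075),.15,BY)
```

```text
shift [0.579  0.3652 0.1463] turn -0.0005 alt 0.9995 q6 -0.8623504598272069
```

>>> {"method": "play_rows", "body": {"plan": [[0, [0.58, 0.365, 0.0], 0], [0, [0.58, 0.365, 0.0], 0], [0, [0.58, 0.365, 0.0], 0], [0, [0.58, 0.365, 0.0], 0], [0, [0.58, 0.365, 0.0], 0], [0, [0.58, 0.365, 0.0], 0], [0, [0.58, 0.365, 0.31], 0], [0, [0.58, 0.365, 0.31], 0], [0, [0.58, 0.365, 0.31], 0], [0, [0.58, 0.365, 0.31], 0]]}}

```text
time_s: 3.9
eef_pos: [0.5244, -0.1443, 0.0801]
eef_rot: [-0.004, 0.767, 0.642, -0.002]
wrist_force: [-1.4, -0.1, 0.6]
opening: 0.0
grasp_force: 0.0
```

Run:
```python
from h import *
o=get_obs();print(o["eef_pos"],w2b(o["eef_pos"][:2]))
to(*b2w(0,-.065),.082,BY)
```

```text
[ 0.52438883 -0.1442906   0.08005834] [-0.00354633  0.07571015]
shift [-0.3517  0.0108 -0.0059] turn -0.0018 alt 0.9982 q6 -0.31015009197770144
```

>>> {"method": "play_rows", "body": {"plan": [[0, [-0.05, 0.0, 0], 0], [0, [-0.1, 0, 0], 0], [0, [-0.14, 0, 0], 0], [0, [-0.18, 0, 0], 0], [0, [-0.22, 0, 0], 0], [0, [-0.26, 0, 0], 0], [0, [-0.29, 0, 0], 0], [0, [-0.32, 0, 0], 0], [0, [-0.34, 0, 0], 0], [0, [-0.34, 0, 0], 0]]}}

```text
time_s: 4.9
eef_pos: [0.504, -0.2807, 0.0844]
eef_rot: [0.0, 0.766, 0.643, -0.0]
wrist_force: [0.0, 0.1, 0.2]
opening: -0.001
grasp_force: 0.0
```

>>> {"method": "play_rows", "body": {"plan": [[0, [0.05, 0.0, 0], 0], [0, [0.05, 0, -0.2], 0], [0, [0.1, -0.4, -0.35], 0], [0, [0.1, -0.8, -0.35], 0], [0, [0.1, -0.8, -0.35], 0], [0, [0.1, -0.8, -0.35], 0], [0, [0.1, -0.8, -0.35], 0], [60, [0.1, -0.8, -0.35], 0], [60, [0.1, -0.8, -0.35], 0], [60, [0.1, -0.8, -0.35], 0]]}}

```text
time_s: 5.9
eef_pos: [0.1941, -0.1852, 0.2257]
eef_rot: [0.003, 0.767, 0.641, -0.001]
wrist_force: [-0.0, -0.1, -0.3]
opening: 0.506
grasp_force: 0.0
```

```bash
cat > m2.py <<'E'
from h import *
np.set_printoptions(precision=4,suppress=True)
p=cam("top"); q=cam("side"); save(p,"crop2.png",(120,100,450,300),2.4)
for n,c in(("top",p),("side",q)):
    X=cloud(c).reshape(-1,3); X=X[~np.isnan(X[:,0])]; b=w2b(X[:,:2])
    s=(abs(b[:,0])<.12)&(abs(b[:,1])<.145)&(X[:,2]>.09)&(X[:,2]<.11); print(n,"tray y",np.percentile(b[s,1],[2,98]))
    s=(b[:,0]>.035)&(b[:,0]<.115)&(b[:,1]>-.075)&(b[:,1]<.11)&(X[:,2]>.022)&(X[:,2]<.045)
    P=X[s]; rr=cv2.minAreaRect((P[:,:2]*1000).astype(np.float32)); print("bank",s.sum(),rr,"bin frame",w2b(np.array(rr[0])/1000),"top z",np.percentile(P[:,2],[10,50,90]))
    for r in masks_of(c,"power_bank")[:2]:
        m=r["mask"]; uv=np.argwhere(m)[:,::-1]; W=atz(c,uv,.031); rr=cv2.minAreaRect((W[:,:2]*1000).astype(np.float32)); print(" nn",r["conf"],r["rect"],rr)
print(get_obs()["eef_pos"])
E
python3 m2.py
```

```text
top tray y [-0.0236  0.0365]
bank 351 ((587.808837890625, -224.83819580078125), (129.35548400878906, 42.36006164550781), 82.71073913574219) bin frame [0.0727 0.0071] top z [0.0275 0.0305 0.0335]
 nn 0.75 [366.8, 169.2, 46.0, 23.1] ((587.3887329101562, -223.937744140625), (129.7725830078125, 43.355682373046875), 81.33775329589844)
side tray y [-0.0239  0.0406]
bank 187 ((588.1502685546875, -209.6922607421875), (104.10918426513672, 41.55303955078125), 82.2329330444336) bin frame [0.0704 0.0221] top z [0.0261 0.0313 0.0335]
 nn 0.8 [312.1, 191.4, 20.8, 21.2] ((583.8573608398438, -200.51651000976562), (111.20463562011719, 50.562076568603516), 83.67942810058594)
[ 0.1965 -0.1848  0.2242]
```

View pics/crop2.png

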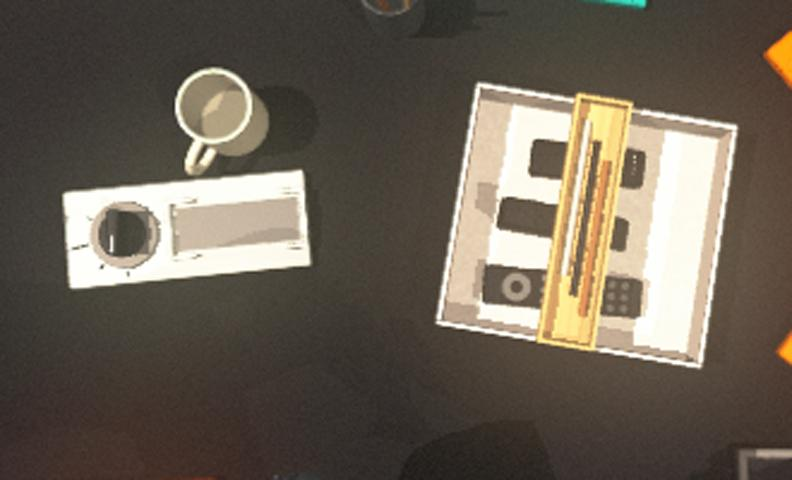

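The picture shows the tray still in mid-box, unmoved. I'll check whether the picture is fresh and how high the tray stands.

Run:
```python
from h import *
np.set_printoptions(precision=4,suppress=True)
o=get_obs(); p=cam("top"); print(p["shot"],[k for k in p if k not in("image","range_z")],o["time_s"],o["q"],o["eef_pos"])
C=cloud(p); 
for dz in(.05,.1,.15): 
    u,v=proj(p,o["eef_pos"]+[0,0,dz])[0].round().astype(int); print(u,v,C[v,u] if 0<=v<400 else None)
for bx in(-.1,-.05,0,.05,.1):
  for by in(-.1,.006):
    u,v=proj(p,np.r_[b2w(bx,by),.09])[0].round().astype(int); print(bx,by,(u,v),C[v,u],p["image"][v,u])
q=p["image"]; cv2.imwrite("pics/top3.png",cv2.resize(q[:,:,::-1],None,fx=1.25,fy=1.25))
```

```text
7 ['intrinsics', 'k1', 'rvec', 'tvec', 'shot'] 6.1 [-1.2071 -0.6657  2.2493  0.0004  1.5584 -1.034 ] [ 0.1965 -0.1848  0.2242]
362 339 [ 0.2303 -0.1703  0.4016]
365 346 [ 0.2533 -0.1605  0.5285]
369 354 [ 0.2555 -0.1603  0.5747]
-0.1 -0.1 (np.int64(398), np.int64(237)) [ 0.3982 -0.317   0.0051] [254 252 242]
-0.1 0.006 (np.int64(357), np.int64(230)) [ 0.4186 -0.1975  0.0754] [254 229 140]
-0.05 -0.1 (np.int64(401), np.int64(218)) [ 0.4502 -0.3267  0.0036] [254 252 239]
-0.05 0.006 (np.int64(360), np.int64(211)) [ 0.4672 -0.2051  0.083 ] [124 111  94]
0 -0.1 (np.int64(404), np.int64(199)) [ 0.5024 -0.3352  0.0079] [254 252 241]
0 0.006 (np.int64(363), np.int64(192)) [ 0.5161 -0.2136  0.0828] [124 108  93]
0.05 -0.1 (np.int64(407), np.int64(179)) [ 0.5584 -0.346   0.0024] [254 251 238]
0.05 0.006 (np.int64(366), np.int64(173)) [ 0.5652 -0.2218  0.0845] [117 100  85]
0.1 -0.1 (np.int64(410), np.int64(160)) [ 0.6111 -0.3547  0.006 ] [254 252 241]
0.1 0.006 (np.int64(369), np.int64(154)) [ 0.6162 -0.2314  0.0759] [254 237 150]
```

View pics/top3.png

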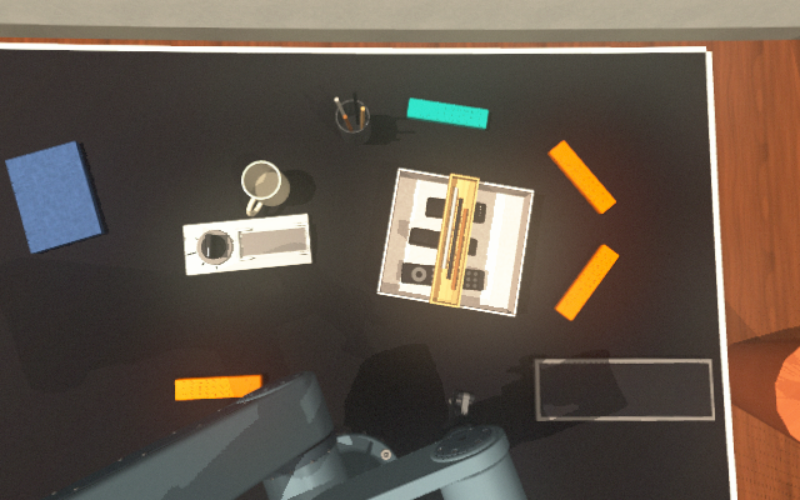

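The picture is fresh (the arm shows in its new place), but the tray really is unmoved. I'll retry lower and slower, and look while the fingers are in contact.

Run:
```python
from h import *
to(*b2w(.037,.085),.2,BY); print(b2w(.037,.085))
```

```text
shift [0.2631 0.8915 0.06  ] turn -0.0005 alt 0.9995 q6 -1.0341802489015892
[ 0.56592463 -0.14203593]
```

>>> {"method": "play_rows", "body": {"plan": [[0, [0.265, 0.89, 0.06], 0], [0, [0.265, 0.89, 0.06], 0], [0, [0.265, 0.89, 0.06], 0], [0, [0.265, 0.89, 0.06], 0], [0, [0.265, 0.89, 0.06], 0], [0, [0.265, 0.89, 0.06], 0], [0, [0.265, 0.89, 0.06], 0], [0, [0.265, 0.89, 0.06], 0], [0, [0.265, 0.89, 0.06], 0], [0, [0.265, 0.89, 0.06], 0]]}}

```text
time_s: 7.15
eef_pos: [0.5648, -0.1404, 0.1978]
eef_rot: [-0.002, 0.765, 0.644, -0.001]
wrist_force: [0.8, -0.3, -0.7]
opening: 0.003
grasp_force: 0.0
```

>>> {"method": "play_rows", "body": {"plan": [[0, [0, 0, 0.1], 0], [0, [0, 0, 0.2], 0], [0, [0, 0, 0.3], 0], [0, [0, 0, 0.32], 0], [0, [0, 0, 0.32], 0], [0, [0, 0, 0.32], 0]]}}

```text
time_s: 7.75
eef_pos: [0.566, -0.1428, 0.0744]
eef_rot: [0.001, 0.766, 0.643, 0.001]
wrist_force: [0.4, -0.7, -0.2]
opening: 0.003
grasp_force: 0.0
```

>>> {"method": "play_rows", "body": {"plan": [[0, [-0.03, 0, 0], 0], [0, [-0.06, 0, 0], 0], [0, [-0.09, 0, 0], 0], [0, [-0.12, 0, 0], 0], [0, [-0.15, 0, 0], 0]]}}

```text
time_s: 8.25
eef_pos: [0.5551, -0.2028, 0.0735]
eef_rot: [0.001, 0.766, 0.643, 0.001]
wrist_force: [1.0, 1.9, 5.1]
opening: -0.001
grasp_force: 2.5
```

Run:
```python
from h import *
np.set_printoptions(precision=4,suppress=True)
o=get_obs(); print(o["eef_pos"],w2b(o["eef_pos"][:2]),o["wrist_force"])
for n in("top","side"):
    c=cam(n); X=cloud(c).reshape(-1,3); X=X[~np.isnan(X[:,0])]; b=w2b(X[:,:2])
    s=((b[:,0]<-.04)&(b[:,0]>-.12))&(abs(b[:,1])<.145)&(X[:,2]>.09)&(X[:,2]<.11); print(n,s.sum(),"tray y",np.percentile(b[s,1],[2,98]))
```

```text
[ 0.5551 -0.2028  0.0735] [0.0367 0.0233] [1.0184 1.8541 5.1035]
top 5 tray y [-0.0417  0.0118]
side 119 tray y [-0.05    0.0141]
```

Now the tray follows the fingers (edge from 0.037 to 0.012). I'll keep pushing.

>>> {"method": "play_rows", "body": {"plan": [[0, [-0.03, 0, 0], 0], [0, [-0.06, 0, 0], 0], [0, [-0.09, 0, 0], 0], [0, [-0.12, 0, 0], 0], [0, [-0.15, 0, 0], 0], [0, [-0.18, 0, 0], 0], [0, [-0.21, 0, 0], 0], [0, [-0.21, 0, 0], 0]]}}

```text
time_s: 9.15
eef_pos: [0.5396, -0.2862, 0.0725]
eef_rot: [0.001, 0.766, 0.642, -0.0]
wrist_force: [-0.6, -0.0, -0.0]
opening: -0.001
grasp_force: 0.0
```

```bash
cat > t.py <<'E'
from h import *
np.set_printoptions(precision=4,suppress=True)
o=get_obs(); print(o["eef_pos"],w2b(o["eef_pos"][:2]),o["wrist_force"])
for n in("top","side"):
    c=cam(n); X=cloud(c).reshape(-1,3); X=X[~np.isnan(X[:,0])]; b=w2b(X[:,:2])
    s=((b[:,0]<-.04)&(b[:,0]>-.12))&(abs(b[:,1])<.145)&(X[:,2]>.09)&(X[:,2]<.11); print(n,s.sum(),"tray y",np.percentile(b[s,1],[2,98]) if s.sum() else 0)
E
python3 t.py
```

```text
[ 0.5396 -0.2862  0.0725] [ 0.0356 -0.0615] [-0.6474 -0.0475 -0.0026]
top 0 tray y 0
side 108 tray y [-0.1348 -0.0697]
```

>>> {"method": "play_rows", "body": {"plan": [[0, [0.04, 0, 0], 0], [0, [0.08, 0, -0.1], 0], [60, [0.12, 0.05, -0.2], 0], [60, [0.15, 0.09, -0.22], 0], [60, [0.15, 0.09, -0.22], 0], [60, [0.15, 0.09, -0.22], 0]]}}

```text
time_s: 9.85
eef_pos: [0.5856, -0.2295, 0.1599]
eef_rot: [-0.0, 0.765, 0.644, -0.0]
wrist_force: [0.5, -0.0, -0.8]
opening: 0.679
grasp_force: 0.0
```

```bash
python3 t.py; python3 m2.py
python3 - <<'E'
from h import *
print(b2w(.073,.007)); to(*b2w(.073,.007),.06,np.radians(82.6-90))
E
```

```text
[ 0.5856 -0.2295  0.1599] [0.0712 0.0022] [ 0.5297 -0.0466 -0.7639]
top 91 tray y [-0.134  -0.0744]
side 106 tray y [-0.1359 -0.0707]
top tray y [-0.1341 -0.0742]
bank 368 ((587.0110473632812, -231.4479217529297), (115.4440689086914, 42.44429016113281), 82.9100341796875) bin frame [0.073  0.0005] top z [0.0274 0.0302 0.0331]
 nn 0.69 [367.7, 168.4, 38.0, 21.7] ((584.6195678710938, -233.695556640625), (108.9631118774414, 42.89609146118164), 77.79229736328125)
 nn 0.68 [169.3, 195.9, 21.3, 17.9] ((510.786865234375, 294.61785888671875), (50.0546989440918, 50.70506286621094), 89.64427185058594)
side tray y [-0.1353 -0.0693]
bank 237 ((587.646728515625, -221.76815795898438), (137.0804443359375, 42.08566665649414), 82.64659881591797) bin frame [0.072  0.0101] top z [0.0276 0.0312 0.0337]
 nn 0.72 [348.1, 197.0, 21.6, 22.2] ((437.6083068847656, -194.92007446289062), (156.60792541503906, 46.592288970947266), 84.02002716064453)
 nn 0.64 [309.8, 189.4, 26.0, 22.4] ((582.041259765625, -215.12161254882812), (144.81484985351562, 52.65150833129883), 82.73987579345703)
[ 0.5849 -0.2312  0.1594]
[ 0.58812648 -0.22502435]
shift [0.0163 0.0057 0.2485] turn -0.0145 alt 0.9855 q6 -0.3899167747794559
```

Tray is at -0.104 and stays there. The power bank is at (0.588, -0.225), heading 82.7°, top at 0.031 in both views. Going down to grasp.

>>> {"method": "play_rows", "body": {"plan": [[60, [0.0163, 0.006, 0.1], -0.0145], [60, [0.0163, 0.006, 0.2], -0.0145], [60, [0.0163, 0.006, 0.28], -0.0145], [60, [0.0163, 0.006, 0.34], -0.0145], [60, [0.0163, 0.006, 0.375], -0.0145], [60, [0.0163, 0.006, 0.38], -0.0145], [60, [0.0163, 0.006, 0.38], -0.0145]]}}

```text
time_s: 10.85
eef_pos: [0.5895, -0.2255, 0.0088]
eef_rot: [0.0, 0.751, 0.66, 0.0]
wrist_force: [-0.0, 0.2, -0.5]
opening: 0.704
grasp_force: 0.0
```

>>> {"method": "play_rows", "body": {"plan": [[20, [0, 0, 0], 0], [20, [0, 0, 0], 0], [20, [0, 0, 0], 0], [20, [0, 0, 0], 0], [20, [0, 0, 0], 0], [20, [0, 0, 0], 0]]}}

```text
time_s: 11.45
eef_pos: [0.5893, -0.2251, 0.0085]
eef_rot: [0.0, 0.751, 0.66, 0.0]
wrist_force: [1.0, -0.5, -0.4]
opening: 0.241
grasp_force: 0.0
```

Fingers closed to 20 mm without meeting the bank. Together with the first push missing the tray, this suggests the fingertips are higher than the reported TCP. I'll look from the side.

Run:
```python
from h import *
np.set_printoptions(precision=4,suppress=True)
q=cam("side"); p=cam("top"); o=get_obs()
a=q["image"][130:250,260:400,::-1]; u,v=proj(q,o["eef_pos"])[0]; print("tcp side px",u,v,"crop",(u-260)*5.6,(v-130)*5.6)
a=cv2.resize(a,None,fx=5.6,fy=4.98,interpolation=cv2.INTER_CUBIC); cv2.imwrite("pics/s4.png",a)
for n,c in(("side",q),("top",p)):
    X=cloud(c).reshape(-1,3); X=X[~np.isnan(X[:,0])]; d=X-o["eef_pos"]
    ang=np.radians(82.7-90); xx=d[:,0]*np.cos(ang)+d[:,1]*np.sin(ang); yy=-d[:,0]*np.sin(ang)+d[:,1]*np.cos(ang)
    s=(abs(xx)<.05)&(abs(yy)<.03)
    for z in np.arange(0,.14,.01):
        k=s&(X[:,2]>z)&(X[:,2]<z+.01); print(n,round(z,2),k.sum(),xx[k].min().round(3) if k.any() else'',xx[k].max().round(3) if k.any() else'',yy[k].max().round(3) if k.any() else '')
```

```text
tcp side px 309.5673215248125 191.4204001401605 crop 277.5770005389499 343.95424078489873
side 0.0 61 -0.028 0.05 0.03
side 0.01 11 -0.022 0.044 0.02
side 0.02 19 -0.023 0.008 0.028
side 0.03 62 -0.022 0.017 0.029
side 0.04 22 -0.024 0.024 0.016
side 0.05 22 -0.023 0.023 0.013
side 0.06 22 -0.025 0.023 0.012
side 0.07 26 -0.038 0.031 0.016
side 0.08 55 -0.045 0.044 0.016
side 0.09 43 -0.049 0.048 0.016
side 0.1 45 -0.049 0.05 0.019
side 0.11 41 -0.049 0.049 0.02
side 0.12 54 -0.05 0.048 0.022
side 0.13 69 -0.049 0.048 0.025
side 0.14 47 -0.041 0.042 0.025
top 0.0 40 -0.038 0.048 0.03
top 0.01 5 -0.027 -0.022 0.016
top 0.02 35 -0.023 0.019 0.03
top 0.03 49 -0.022 0.018 0.03
top 0.04 2 -0.023 -0.02 0.006
top 0.05 1 -0.024 -0.024 0.005
top 0.06 1 -0.023 -0.023 0.006
top 0.07 1 -0.038 -0.038 0.011
top 0.08 10 -0.036 -0.023 0.012
top 0.09 5 -0.038 -0.022 0.015
top 0.1 7 -0.044 -0.04 0.011
top 0.11 6 -0.05 -0.045 0.01
top 0.12 4 -0.048 -0.046 0.01
top 0.13 21 -0.049 -0.032 0.01
top 0.14 14 -0.041 -0.036 0.009
```

View pics/s4.png

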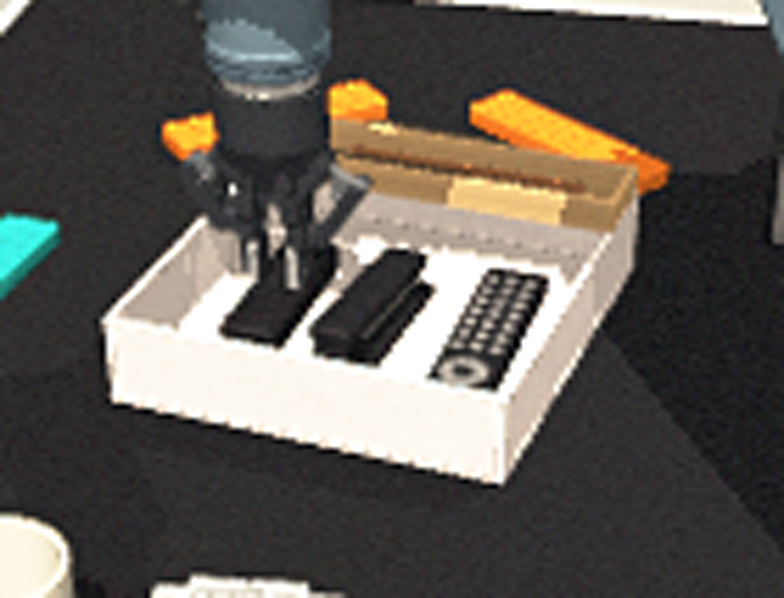

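The picture shows the fingertips, at crop (245,270) and (290,285), standing just on top of the bank. So the real tips are about 20 mm higher than the reported TCP. I'll open and go lower in steps, watching the force.

>>> {"method": "play_rows", "body": {"plan": [[60, [0, 0, -0.02], 0], [60, [0, 0, -0.02], 0], [60, [0, 0, -0.02], 0], [60, [0, 0, -0.02], 0], [60, [0, 0, 0], 0], [60, [0, 0, 0.02], 0], [60, [0, 0, 0.03], 0], [60, [0, 0, 0.04], 0], [60, [0, 0, 0.04], 0]]}}

```text
time_s: 12.45
eef_pos: [0.5903, -0.2256, -0.0008]
eef_rot: [0.001, 0.75, 0.661, 0.0]
wrist_force: [-30.5, 12.9, 54.5]
opening: 0.7
grasp_force: 31.8
```

>>> {"method": "play_rows", "body": {"plan": [[60, [0, 0, 0.005], 0], [60, [0, 0, 0.01], 0], [60, [0, 0, 0.01], 0]]}}

```text
time_s: 12.75
eef_pos: [0.5905, -0.2258, -0.0012]
eef_rot: [0.001, 0.75, 0.661, -0.0]
wrist_force: [-47.3, 20.3, 80.6]
opening: 0.704
grasp_force: 45.8
```

>>> {"method": "play_rows", "body": {"plan": [[20, [0, 0, 0], 0], [20, [0, 0, 0], 0], [20, [0, 0, 0], 0], [20, [0, 0, 0], 0], [20, [0, 0, 0], 0], [20, [0, 0, 0], 0]]}}

```text
time_s: 13.35
eef_pos: [0.5997, -0.2278, 0.0016]
eef_rot: [0.009, 0.751, 0.66, 0.005]
wrist_force: [-9.7, 15.6, 66.9]
opening: 0.464
grasp_force: 71.9
```

>>> {"method": "play_rows", "body": {"plan": [[20, [0, 0, -0.015], 0], [20, [0, 0, -0.025], 0], [20, [0, 0, -0.025], 0], [20, [0, 0, -0.025], 0]]}}

```text
time_s: 13.75
eef_pos: [0.5933, -0.2267, 0.002]
eef_rot: [0.004, 0.751, 0.66, 0.002]
wrist_force: [1.4, 1.7, 19.0]
opening: 0.46
grasp_force: 62.4
```

Run:
```python
from h import *
np.set_printoptions(precision=4,suppress=True)
o=get_obs(); print(o["eef_pos"],o["wrist_force"],o["torque"],o["opening"],o["grasp_force"])
q=cam("side"); p=cam("top")
for n,c in(("top",p),("side",q)):
    X=cloud(c).reshape(-1,3); X=X[~np.isnan(X[:,0])]; b=w2b(X[:,:2])
    s=(b[:,0]>.025)&(b[:,0]<.125)&(b[:,1]>-.075)&(b[:,1]<.11)&(X[:,2]>.018)&(X[:,2]<.055)
    far=abs(b[:,1]-.006)>.025; P=X[s&far]; rr=cv2.minAreaRect((P[:,:2]*1000).astype(np.float32)); print(n,"bank",len(P),rr,"z",np.percentile(P[:,2],[10,50,90]))
    for lo,hi in((-.075,-.03),(.03,.08)):
        k=s&(b[:,1]>lo)&(b[:,1]<hi); print(lo,k.sum(),b[k,0].min().round(4) if k.any() else 0,b[k,0].max().round(4) if k.any() else 0,np.median(X[k,2]).round(4))
    print("tray",[np.percentile(b[(abs(b[:,0]+.08)<.04)&(X[:,2]>.09)&(X[:,2]<.11)&(abs(b[:,1])<.145),1],[2,98])])
a=cv2.resize(q["image"][130:250,260:400,::-1],None,fx=5.6,fy=4.98,interpolation=cv2.INTER_CUBIC); cv2.imwrite("pics/s5.png",a)
```

```text
[ 0.5933 -0.2267  0.002 ] [ 1.3929  1.6772 19.0096] [ 0.2465 -0.8715  0.0225] 0.4604043545073609 62.427258638927015
top bank 193 ((583.3786010742188, -230.97251892089844), (116.35795593261719, 41.87495422363281), 70.02961730957031) z [0.027  0.0305 0.0335]
-0.075 53 0.0587 0.0752 0.0302
0.03 138 0.0554 0.0967 0.0308
tray [array([-0.1338, -0.0741])]
side bank 131 ((592.7810668945312, -219.12228393554688), (124.2733383178711, 42.838409423828125), 82.5727310180664) z [0.023  0.0306 0.0338]
-0.075 15 0.0591 0.0996 0.0306
0.03 109 0.0529 0.096 0.0304
tray [array([-0.1359, -0.0702])]
```

View pics/s5.png

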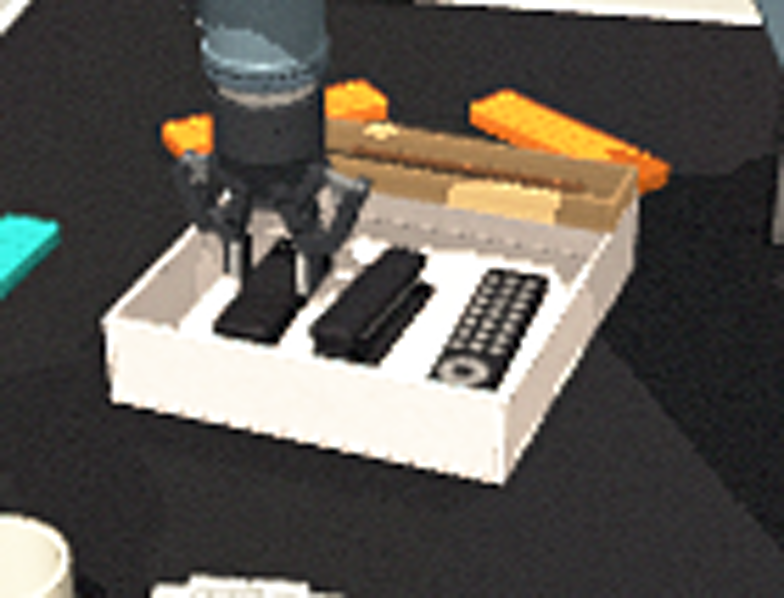

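The fingers now straddle the bank, and the opening of 39 mm with grip force fits its width. Lifting gently.

>>> {"method": "play_rows", "body": {"plan": [[20, [0, 0, -0.02], 0], [20, [0, 0, -0.05], 0], [20, [0, 0, -0.08], 0], [20, [0, 0, -0.12], 0], [20, [0, 0, -0.12], 0], [20, [0, 0, -0.12], 0]]}}

```text
time_s: 14.45
eef_pos: [0.5896, -0.2253, 0.047]
eef_rot: [0.001, 0.751, 0.66, 0.0]
wrist_force: [-0.6, 0.2, -3.8]
opening: 0.463
grasp_force: 60.9
```

```bash
cat > bk.py <<'E'
from h import *
np.set_printoptions(precision=4,suppress=True)
o=get_obs(); e=o["eef_pos"]; print(e,o["eef_rot"],o["wrist_force"],o["torque"],o["opening"],o["grasp_force"])
for n in("top","side"):
    c=cam(n); C=cloud(c)
    for r in masks_of(c,"power_bank")[:2]:
        P=C[r["mask"]]; P=P[~np.isnan(P[:,0])]; d=np.linalg.norm(P[:,:2]-e[:2],axis=1); P=P[d<.09]
        if len(P)<20: continue
        z=np.median(P[:,2]); P=P[abs(P[:,2]-z)<.008]
        A=np.c_[P,np.ones(len(P))]; co=np.linalg.lstsq(np.c_[P[:,:2]-e[:2],np.ones(len(P))],P[:,2],rcond=None)[0]
        rr=cv2.minAreaRect((P[:,:2]*1000).astype(np.float32)); print(n,round(r["conf"],2),len(P),"z",round(z,4),"slope",co[:2],rr)
E
python3 bk.py
```

```text
[ 0.5896 -0.2253  0.047 ] [0.0005 0.7511 0.6602 0.0002] [-0.6143  0.1694 -3.8252] [ 0.01   -0.0232  0.0273] 0.46318950518015733 60.862705959007144
top 0.63 268 z 0.0753 slope [0.017  0.0043] ((588.1344604492188, -228.2032470703125), (120.6507568359375, 42.028560638427734), 81.63736724853516)
side 0.61 181 z 0.0747 slope [ 0.0003 -0.0135] ((589.4168701171875, -218.13204956054688), (130.5947723388672, 42.582515716552734), 83.55404663085938)
```

Held (3.8 N, level, bottom 2 mm above TCP height). Lifting clear and carrying to the pad.

>>> {"method": "play_rows", "body": {"plan": [[20, [0, 0, -0.08], 0], [20, [0, 0, -0.18], 0], [20, [0, 0, -0.28], 0], [20, [0, 0, -0.37], 0], [20, [0, 0, -0.4], 0], [20, [0, 0, -0.4], 0], [20, [0, 0, -0.4], 0]]}}

```text
time_s: 15.35
eef_pos: [0.5882, -0.2245, 0.2039]
eef_rot: [-0.002, 0.751, 0.66, -0.001]
wrist_force: [0.4, -0.3, -5.0]
opening: 0.464
grasp_force: 61.9
```

```bash
python3 bk.py
python3 - <<'E'
from h import *
to(.5209,.1704,.2,np.radians(5.12))
c=cam("top"); C=cloud(c)
Dy=np.radians(5.12); X=C.reshape(-1,3); X=X[~np.isnan(X[:,0])]
d=X[:,:2]-[.5158,.2272]; x=d[:,0]*np.cos(Dy)+d[:,1]*np.sin(Dy); y=-d[:,0]*np.sin(Dy)+d[:,1]*np.cos(Dy)
k=(abs(x)<.06)&(abs(y)<.14)&(X[:,2]>.0185)&(X[:,2]<.024)&(y<.04); print("lips",k.sum(),np.percentile(x[k],[0,5,95,100]),np.percentile(y[k],[0,5,95,100]))
# pad darker rectangle
for r in masks_of(c,"mug")[:1]:
    P=C[r["mask"]]; print("mug", np.nanpercentile(P[P[:,2]>.09],[2,98],axis=0))
E
```

```text
[ 0.5882 -0.2245  0.2039] [-0.0017  0.7511  0.6602 -0.0005] [ 0.3975 -0.3238 -4.9724] [0.0251 0.0166 0.0347] 0.46438965134020854 61.912524523213506
top 0.59 401 z 0.2322 slope [0.0308 0.0034] ((587.1868286132812, -228.49594116210938), (118.52542877197266, 41.79331970214844), 82.79785919189453)
top 0.34 909 z 0.005 slope [-0.0034  0.0023] ((590.9990844726562, -226.65988159179688), (178.57516479492188, 106.45879364013672), 50.59952163696289)
side 0.85 194 z 0.231 slope [ 0.0416 -0.0215] ((585.8355712890625, -216.41217041015625), (129.14788818359375, 47.67305374145508), 84.84972381591797)
side 0.68 450 z 0.0082 slope [0.0149 0.0023] ((595.8087158203125, -244.89419555664062), (139.07608032226562, 94.99369049072266), 80.71143341064453)
shift [ 0.9575 -0.2934  0.0122] turn -0.0694 alt 0.9306 q6 -0.42422194951883646
lips 199 [-0.05263312 -0.03339444  0.03284257  0.04671258] [-0.13480591 -0.13354336  0.0376564   0.03990325]
mug [[0.60138933 0.141319   0.09030583]
 [0.67827191 0.21982381 0.09855297]]
```

>>> {"method": "play_rows", "body": {"plan": [[20, [0.1, -0.03, 0], -0.01], [20, [0.2, -0.06, 0], -0.02], [20, [0.3, -0.09, 0], -0.03], [20, [0.4, -0.12, 0], -0.035], [20, [0.5, -0.15, 0], -0.04], [20, [0.6, -0.18, 0], -0.05], [20, [0.7, -0.215, 0], -0.06], [20, [0.8, -0.245, 0], -0.069], [20, [0.9, -0.275, 0], -0.069], [20, [0.957, -0.293, 0], -0.069]]}}

```text
time_s: 16.65
eef_pos: [0.521, 0.1725, 0.2061]
eef_rot: [-0.0, 0.674, 0.738, 0.0]
wrist_force: [-0.2, -0.9, -3.5]
opening: 0.464
grasp_force: 62.0
```

>>> {"method": "play_rows", "body": {"plan": [[20, [0, 0, 0], 0], [20, [0, 0, 0.1], 0], [20, [0, 0, 0.2], 0], [20, [0, 0, 0.28], 0], [20, [0, 0, 0.32], 0], [20, [0, 0, 0.36], 0], [20, [0, 0, 0.36], 0], [20, [0, 0, 0.36], 0]]}}

```text
time_s: 17.45
eef_pos: [0.5223, 0.169, 0.0624]
eef_rot: [-0.0, 0.675, 0.737, -0.0]
wrist_force: [-0.4, 0.0, -3.2]
opening: 0.459
grasp_force: 62.0
```

```bash
python3 bk.py
python3 - <<'E'
from h import *
to(.5209,.1704,.0135,np.radians(5.12))
c=cam("top"); X=cloud(c).reshape(-1,3); X=X[~np.isnan(X[:,0])]; Dy=np.radians(5.12)
d=X[:,:2]-[.5209,.1704]; x=d[:,0]*np.cos(Dy)+d[:,1]*np.sin(Dy); y=-d[:,0]*np.sin(Dy)+d[:,1]*np.cos(Dy)
k=(abs(x)<.045)&(abs(y)<.09)&(X[:,2]>.07)&(X[:,2]<.105)&(abs(y)>.03)
print(k.sum(),[np.percentile(v[k],[1,50,99]).round(4) for v in(x,y,X[:,2])])
E
```

```text
[0.5223 0.169  0.0624] [-0.0001  0.6754  0.7374 -0.0003] [-0.4417  0.0442 -3.2132] [ 0.0218 -0.0458  0.0295] 0.45880506448851976 61.95452787447721
top 0.56 362 z 0.0906 slope [-0.0124  0.0249] ((525.0872192382812, 132.83859252929688), (41.7969970703125, 58.74844741821289), 5.62875509262085)
side 0.76 420 z 0.0927 slope [-0.0026 -0.0131] ((522.31005859375, 171.63735961914062), (41.38216018676758, 131.64671325683594), 6.109944820404053)
shift [ 0.0028 -0.0057  0.1254] turn -0.0004 alt 0.9996 q6 0.009334531619528318
260 [array([-0.0193,  0.0008,  0.0219]), array([-0.0661, -0.0491, -0.0304]), array([0.0742, 0.091 , 0.0963])]
```

>>> {"method": "play_rows", "body": {"plan": [[20, [0, -0.004, 0.04], 0], [20, [0, -0.004, 0.07], 0], [20, [0, -0.004, 0.09], 0], [20, [0, -0.004, 0.105], 0], [20, [0, -0.004, 0.112], 0], [20, [0, -0.004, 0.118], 0], [20, [0, -0.004, 0.122], 0], [20, [0, -0.004, 0.124], 0], [20, [0, -0.004, 0.124], 0]]}}

```text
time_s: 18.6
eef_pos: [0.5207, 0.1695, 0.0129]
eef_rot: [0.0, 0.675, 0.738, 0.0]
wrist_force: [0.5, 0.8, -2.8]
opening: 0.458
grasp_force: 61.9
```

```bash
python3 bk.py
```

```text
[0.5207 0.1695 0.0129] [0.0001 0.6752 0.7376 0.0001] [ 0.5439  0.7876 -2.77  ] [ 0.025  -0.0241 -0.0361] 0.45840690690289354 61.94465423002839
top 0.74 316 z 0.0409 slope [0.0162 0.019 ] ((523.1055908203125, 133.6473388671875), (40.845489501953125, 59.4820556640625), 6.3906941413879395)
side 0.57 410 z 0.0423 slope [-0.0129 -0.0145] ((518.9295654296875, 174.06317138671875), (43.20679473876953, 128.90785217285156), 5.906527996063232)
```

>>> {"method": "play_rows", "body": {"plan": [[20, [0, 0, 0.003], 0], [20, [0, 0, 0.006], 0], [20, [0, 0, 0.006], 0]]}}

```text
time_s: 19.1
eef_pos: [0.5208, 0.1695, 0.0113]
eef_rot: [0.0, 0.675, 0.738, 0.0]
wrist_force: [-3.8, 0.1, 5.8]
opening: 0.467
grasp_force: 63.1
```

Contact with the pad (force reversed to +5.8 N). Letting go and rising.

>>> {"method": "play_rows", "body": {"plan": [[50, [0, 0, 0], 0], [58, [0, 0, 0], 0], [62, [0, 0, 0], 0], [62, [0, 0, 0], 0], [62, [0, 0, -0.02], 0], [62, [0, 0, -0.06], 0], [62, [0, 0, -0.14], 0], [62, [0, 0, -0.24], 0], [62, [0, 0, -0.34], 0], [62, [0, 0, -0.36], 0]]}}

```text
time_s: 20.1
eef_pos: [0.5239, 0.1699, 0.1605]
eef_rot: [0.003, 0.675, 0.738, 0.004]
wrist_force: [0.3, -0.1, 0.3]
opening: 0.729
grasp_force: 0.0
```

>>> {"method": "play_rows", "body": {"plan": [[40, [0, -0.1, 0], 0], [40, [0, -0.2, 0], 0], [40, [0, -0.3, 0], 0], [40, [0, -0.4, 0], 0], [40, [0, -0.5, 0], 0], [40, [0, -0.5, 0], 0]]}}

```text
time_s: 20.7
eef_pos: [0.3166, 0.1517, 0.1533]
eef_rot: [-0.001, 0.675, 0.738, -0.001]
wrist_force: [0.6, 0.6, 0.4]
opening: 0.47
grasp_force: 0.0
```

Run:
```python
from h import *
np.set_printoptions(precision=4,suppress=True)
print(get_obs()["eef_pos"],get_obs()["time_s"])
Dy=np.radians(5.12); O=np.array([.5158,.2272])
def loc(P):
    d=P[:,:2]-O; return np.c_[d[:,0]*np.cos(Dy)+d[:,1]*np.sin(Dy),-d[:,0]*np.sin(Dy)+d[:,1]*np.cos(Dy)]
for n in("top","side"):
    c=cam(n); X=cloud(c).reshape(-1,3); X=X[~np.isnan(X[:,0])]; l=loc(X)
    k=(abs(l[:,0])<.04)&(abs(l[:,1]+.057)<.08)&(X[:,2]>.032)&(X[:,2]<.05)
    rr=cv2.minAreaRect((l[k]*1000).astype(np.float32)); print(n,"bank rel pad",np.array(rr[0])-[0,-57],rr,"z",np.median(X[k,2])-.04)
    k=(abs(l[:,0])<.035)&(abs(l[:,1]-.069)<.035)&(X[:,2]>.05)&(X[:,2]<.066)
    rr=cv2.minAreaRect((l[k]*1000).astype(np.float32)); print("bar",k.sum(),rr,"z",np.percentile(X[k,2],[10,50,90]))
    # white line on the bar: bright pixels at z~.058
    Y=cloud(c); L=loc(Y.reshape(-1,3)); g=c["image"].mean(2).ravel(); zz=Y.reshape(-1,3)[:,2]
    k=(np.hypot(L[:,0],L[:,1]-.069)<.03)&(zz>.045)&(zz<.07)&(g>120); print("bright",k.sum(),L[k].mean(0) if k.any() else 0)
    if n=="top": W=np.r_[O+.069*np.array([-np.sin(Dy),np.cos(Dy)]),.04]; u,v=proj(c,W)[0]; u,v=int(u),int(v); save(c,"dial6.png",(u-30,v-25,u+30,v+25),10)
```

```text
[0.3166 0.1517 0.1533] 20.7
top bank rel pad [-0.7416 -0.1007] ((-0.7415561676025391, -57.100738525390625), (42.27202224731445, 131.71533203125), 0.08174131065607071) z -0.0006975607372674761
bar 113 ((0.8609542846679688, 69.68991088867188), (14.600685119628906, 47.616031646728516), 85.62324523925781) z [0.0536 0.0566 0.0591]
bright 8 [-0.0133  0.0717]
side bank rel pad [-1.3219  1.4469] ((-1.3218727111816406, -55.553070068359375), (132.21893310546875, 42.41701889038086), 89.93592071533203) z 0.00043140339145070206
bar 106 ((-1.3574771881103516, 72.00507354736328), (15.701944351196289, 47.766822814941406), 87.66458129882812) z [0.0519 0.0577 0.0601]
bright 12 [-0.0093  0.0698]
```

View pics/dial6.png

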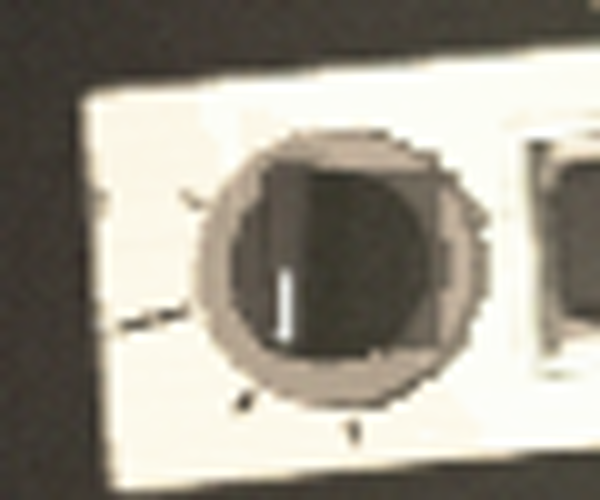

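The bank lies on the pad within about 1 mm, flat. The dial crop shows the bar along dock x with the white pointer at (285,305) towards -x, so the dial is near 0.06 rad. Before gripping the bar, I'll measure the true fingertip height against the reported TCP.

Run:
```python
from h import *
np.set_printoptions(precision=4,suppress=True)
o=get_obs(); e=o["eef_pos"]; print(e,o["opening"],o["q"])
for n in("side","top"):
    c=cam(n); X=cloud(c).reshape(-1,3); X=X[~np.isnan(X[:,0])]; d=X-e
    k=(np.hypot(d[:,0],d[:,1])<.06)&(d[:,2]>-.05)&(d[:,2]<.12)
    for z in np.arange(-.05,.12,.01):
        j=k&(d[:,2]>=z)&(d[:,2]<z+.01); print(n,round(z,3),j.sum(),(d[j,0].min().round(3),d[j,0].max().round(3),d[j,1].max().round(3)) if j.any() else'')
to(.5096,.2959,.12,np.radians(91.2))
```

```text
[0.3214 0.1519 0.1548] 0.4676846051799317 [ 0.1037 -0.3036  2.177   0.      1.2661  0.0151]
side -0.05 0 
side -0.04 0 
side -0.03 0 
side -0.02 0 
side -0.01 0 
side 0.0 0 
side 0.01 0 
side 0.02 3 (np.float64(-0.026), np.float64(0.024), np.float64(0.011))
side 0.03 27 (np.float64(-0.033), np.float64(0.032), np.float64(0.013))
side 0.04 29 (np.float64(-0.033), np.float64(0.032), np.float64(0.015))
side 0.05 38 (np.float64(-0.034), np.float64(0.03), np.float64(0.014))
side 0.06 28 (np.float64(-0.041), np.float64(0.039), np.float64(0.016))
side 0.07 92 (np.float64(-0.053), np.float64(0.051), np.float64(0.019))
side 0.08 96 (np.float64(-0.057), np.float64(0.054), np.float64(0.019))
side 0.09 97 (np.float64(-0.059), np.float64(0.057), np.float64(0.02))
side 0.1 95 (np.float64(-0.058), np.float64(0.057), np.float64(0.02))
side 0.11 125 (np.float64(-0.06), np.float64(0.057), np.float64(0.021))
top -0.05 0 
top -0.04 0 
top -0.03 0 
top -0.02 0 
top -0.01 0 
top 0.0 0 
top 0.01 0 
top 0.02 4 (np.float64(-0.028), np.float64(0.028), np.float64(-0.007))
top 0.03 9 (np.float64(-0.023), np.float64(0.035), np.float64(-0.003))
top 0.04 11 (np.float64(-0.031), np.float64(0.031), np.float64(-0.004))
top 0.05 5 (np.float64(-0.022), np.float64(0.027), np.float64(-0.008))
top 0.06 5 (np.float64(-0.025), np.float64(0.037), np.float64(-0.003))
top 0.07 61 (np.float64(-0.049), np.float64(0.055), np.float64(0.011))
top 0.08 40 (np.float64(-0.052), np.float64(0.058), np.float64(0.008))
top 0.09 41 (np.float64(-0.056), np.float64(0.059), np.float64(-0.002))
top 0.1 19 (np.float64(-0.057), np.float64(0.059), np.float64(-0.006))
top 0.11 33 (np.float64(-0.057), np.float64(0.06), np.float64(0.015))
shift [0.3176 0.4975 0.0882] turn -0.4786 alt 0.5214 q6 0.01511664410347036
```

Tips stand about 25 mm above the reported TCP at this opening, so I'll take about TCP 0.016 for the bar. Moving over the dial.

>>> {"method": "play_rows", "body": {"plan": [[40, [0.3176, 0.4975, 0], -0.4786], [40, [0.3176, 0.4975, 0], -0.4786], [40, [0.3176, 0.4975, 0], -0.4786], [40, [0.3176, 0.4975, 0], -0.4786], [40, [0.3176, 0.4975, 0], -0.4786], [40, [0.3176, 0.4975, 0], -0.4786], [40, [0.3176, 0.4975, 0], -0.4786], [40, [0.3176, 0.4975, 0], -0.4786], [40, [0.3176, 0.4975, 0], -0.4786], [40, [0.3176, 0.4975, 0], -0.4786]]}}

```text
time_s: 21.9
eef_pos: [0.5094, 0.296, 0.1532]
eef_rot: [-0.001, -0.012, 1.0, -0.0]
wrist_force: [-0.2, 0.2, 0.7]
opening: 0.467
grasp_force: 0.0
```

>>> {"method": "play_rows", "body": {"plan": [[40, [0, 0, 0], 0], [40, [0, 0, 0], 0], [40, [0, 0, 0], 0]]}}

```text
time_s: 22.2
eef_pos: [0.5087, 0.2959, 0.1539]
eef_rot: [-0.0, -0.007, 1.0, -0.0]
wrist_force: [-0.6, 0.2, -0.5]
opening: 0.466
grasp_force: 0.0
```

Run:
```python
from h import *
to(.5097,.2962,.016,np.radians(91.2)); print(get_obs()["eef_pos"])
```

```text
shift [-0.0028  0.0008  0.3449] turn -0.0021 alt 0.9979 q6 -1.259852832016371
[0.50866949 0.29588642 0.15394058]
```

>>> {"method": "play_rows", "body": {"plan": [[40, [-0.003, 0, 0.1], 0], [40, [-0.003, 0, 0.2], 0], [40, [-0.003, 0, 0.28], 0], [40, [-0.003, 0, 0.32], 0], [40, [-0.003, 0, 0.34], 0], [40, [-0.003, 0, 0.344], 0], [40, [-0.003, 0, 0.344], 0]]}}

```text
time_s: 22.9
eef_pos: [0.5107, 0.2963, 0.0181]
eef_rot: [0.001, -0.009, 1.0, 0.0]
wrist_force: [1.0, -0.5, 0.3]
opening: 0.465
grasp_force: 0.0
```

>>> {"method": "play_rows", "body": {"plan": [[5, [0, 0, 0], 0], [5, [0, 0, 0], 0], [5, [0, 0, 0], 0], [5, [0, 0, 0], 0], [5, [0, 0, 0], 0], [5, [0, 0, 0], 0]]}}

```text
time_s: 23.5
eef_pos: [0.5107, 0.2976, 0.0188]
eef_rot: [0.002, -0.009, 1.0, 0.001]
wrist_force: [-1.3, 4.9, 4.2]
opening: 0.149
grasp_force: 60.9
```

Bar gripped. Turning 1.34 rad clockwise.

>>> {"method": "play_rows", "body": {"plan": [[5, [0, 0, 0], 0.045], [5, [0, 0, 0], 0.09], [5, [0, 0, 0], 0.135], [5, [0, 0, 0], 0.18], [5, [0, 0, 0], 0.225], [5, [0, 0, 0], 0.27], [5, [0, 0, 0], 0.315], [5, [0, 0, 0], 0.36], [5, [0, 0, 0], 0.4], [5, [0, 0, 0], 0.426]]}}

```text
time_s: 24.5
eef_pos: [0.5097, 0.2966, 0.0187]
eef_rot: [-0.0, 0.615, 0.788, 0.0]
wrist_force: [-4.8, 0.9, 9.9]
opening: 0.146
grasp_force: 61.5
```

>>> {"method": "play_rows", "body": {"plan": [[5, [0, 0, 0], 0], [5, [0, 0, 0], 0], [5, [0, 0, 0], 0]]}}

```text
time_s: 24.8
eef_pos: [0.5096, 0.2965, 0.0187]
eef_rot: [-0.0, 0.613, 0.79, 0.0]
wrist_force: [-4.6, 0.1, 10.0]
opening: 0.144
grasp_force: 61.5
```

>>> {"method": "play_rows", "body": {"plan": [[30, [0, 0, 0], 0], [38, [0, 0, 0], 0], [38, [0, 0, 0], 0], [38, [0, 0, 0], 0], [38, [0, 0, -0.1], 0], [38, [0, 0, -0.2], 0], [38, [0, 0, -0.3], 0], [38, [0, 0, -0.4], 0], [38, [0, 0, -0.4], 0]]}}

```text
time_s: 25.7
eef_pos: [0.5135, 0.2973, 0.1839]
eef_rot: [0.003, 0.613, 0.79, 0.005]
wrist_force: [0.5, -0.1, 0.0]
opening: 0.441
grasp_force: 0.0
```

>>> {"method": "play_rows", "body": {"plan": [[38, [-0.1, -0.1, 0], 0], [38, [-0.1, -0.2, 0], 0], [38, [-0.1, -0.3, 0], 0], [38, [-0.1, -0.4, 0], 0], [38, [-0.1, -0.5, 0], 0], [38, [-0.1, -0.5, 0], 0]]}}

```text
time_s: 26.3
eef_pos: [0.3209, 0.2068, 0.1752]
eef_rot: [-0.001, 0.613, 0.79, -0.001]
wrist_force: [0.4, 0.5, 0.1]
opening: 0.444
grasp_force: 0.0
```

Run:
```python
from h import *
np.set_printoptions(precision=4,suppress=True)
Dy=np.radians(5.12); O=np.array([.5158,.2272])
def loc(P):
    d=P[:,:2]-O; return np.c_[d[:,0]*np.cos(Dy)+d[:,1]*np.sin(Dy),-d[:,0]*np.sin(Dy)+d[:,1]*np.cos(Dy)]
for n in("top","side"):
    c=cam(n); Y=cloud(c).reshape(-1,3); L=loc(Y); g=c["image"].mean(2).ravel()
    k=(abs(L[:,0])<.04)&(abs(L[:,1]+.057)<.08)&(Y[:,2]>.032)&(Y[:,2]<.05)
    rr=cv2.minAreaRect((L[k]*1000).astype(np.float32)); print(n,"bank",np.array(rr[0])-[0,-57],rr[1:],np.median(Y[k,2])-.04)
    k=(np.hypot(L[:,0],L[:,1]-.069)<.035)&(Y[:,2]>.05)&(Y[:,2]<.066)
    rr=cv2.minAreaRect((L[k]*1000).astype(np.float32)); print("bar",rr)
    j=k&(g>120); print("bright",j.sum(),L[j].mean(0) if j.any() else 0)
    if n=="top":
        save(c,"end7.png",(100,90,440,270),2.3)
        for l in("mug","pen_pot","stapler","remote"): print(l,[np.round(r["rect"]).tolist() for r in search_frame(c,l)][:1])
```

```text
top bank [-0.786  -0.1714] ((42.450923919677734, 132.09422302246094), 0.11918812245130539) -0.0008194952350589618
bar ((-0.21572279930114746, 69.97381591796875), (14.501925468444824, 48.321022033691406), 8.275259971618652)
bright 13 [-0.002   0.0849]
mug [[212.0, 151.0, 37.0, 43.0]]
pen_pot [[283.0, 97.0, 28.0, 43.0]]
stapler [[354.0, 193.0, 59.0, 26.0]]
remote [[192.0, 307.0, 35.0, 21.0]]
side bank [-0.6526  2.1426] ((42.466331481933594, 131.25546264648438), 0.020465953275561333) 0.00046416938955341075
bar ((-1.2380361557006836, 73.05594635009766), (13.655187606811523, 48.7279052734375), 10.853629112243652)
bright 13 [0.0018 0.0707]
```

View pics/end7.png

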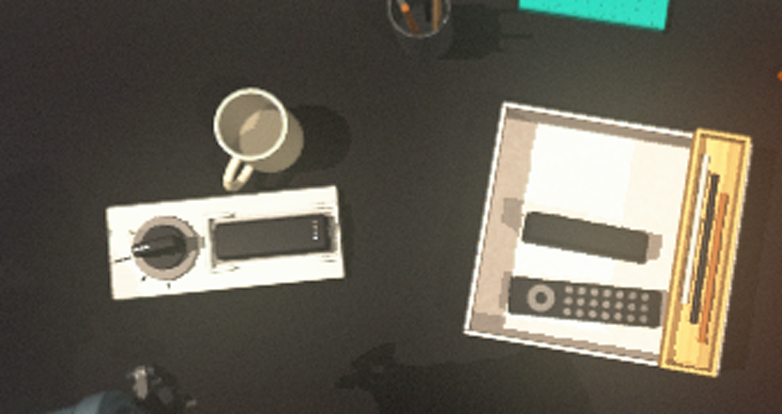

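The picture shows the bank inside the lips (270,238) and the pointer at the long mark (135,250), with the bar 8 to 11° from dock y, so the dial is at about 1.4 rad. The stapler and remote are in the box, and the mug and pen pot are unmoved. Handing in.

```bash
python3 -c "
from bench import *
print(hand_in())"
```

```text
the job is handed in; nothing more can be done
None
```

The power bank lies flat inside the pad's lips, the dial stands at about 1.4 rad on the long mark, and I handed the job in; no verdict came back, and one earlier reach showed 81 N at the wrist when the gripper pressed on something, probably the box rim, which may count against the 40 N limit.

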